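# Book in a filament spool with the hand scanner

## Task

Book in the filament spool that has the barcode label: pick up the hand scanner, aim it at the label from about 10 cm and hold it steady there for a good second, without touching the spool with it. Then lay the scanner gently back on its rubber mat and, with the spool kept flat on the bench, push the spool fully home into the V-shaped stop so that it rests against both walls. Leave everything else where it is.

Things in the scene. Friction and masses are not known exactly. Their poses are not given: they have to be found in the camera images.
- scanner: White hand barcode scanner, 200 mm long, 0.2 kg, lying flat on the mat. Origin: underside of the grip, near its balance point; x along it to the head, z up. Straight grip (32 mm wide, 30 mm high, flat sides) from x -87 to +63 mm: grip it across its width at x = 0. Then the head, 56 mm wide, up to 53 mm high, to x = 108 mm, its window looking obliquely down and forward.
- scanner_eye: Centre of the scanner's black window, at (95, 0, 10.7) mm in the scanner's frame. Its x axis is the viewing line, 60 degrees below the scanner's x axis (30 off straight down when level). It reads, when still, a label whose centre is 50 to 150 mm away along this line and within 13 mm of it (in its y and in its z), the line at most 43 degrees (0.75 rad) off square to the label.
- spool: Filament spool lying flat: two black flanges 120 mm in diameter and 8 mm thick, a grey drum 96 mm in diameter between them, 50 mm high in all, about 0.3 kg. Solid, with no open bore. Origin: centre of the underside; z up; x points to the label.
- spool_label (a point): Centre of the white barcode label (26 by 40 mm) on the spool's top flange, 39 mm from the spool's axis, 50 mm above the bench. Axes as the spool: z up, square to the label.
- dock: V-shaped stop fixed to the bench: two aluminium walls, 30 mm high, 8 mm thick, 130 mm long, at right angles, opening to its -x (roughly towards the robot); no floor. Apex 85 mm beyond the seat along +x; the wall ends stand level with the seat, 92 mm to either side. A 26 mm high white block stands behind the apex. Origin: the seat.
- dock_seat (a point): The seat, at bench level: where the spool's centre is when the spool touches both walls of the V (a grey disc marks it). x points into the V.
- mat: Black rubber mat fixed to the bench, 260 by 130 by 4 mm, the scanner's resting place. Origin: centre of its underside; x along its length.
- small_reel: Bystander: smaller black reel without label, 80 mm in diameter, 40 mm high, white discs on top. It and the spool swap places from time to time. Origin: centre of the underside.
- glue_stick: Bystander: green glue stick standing upright, 28 mm in diameter, 95 mm high.
- bottle: Bystander: white bottle standing upright, 60 mm in diameter, 160 mm high.
- scraper: Bystander: spatula lying between the robot's base and the other things, 200 mm long.
- screwdriver: Bystander: screwdriver lying on the bench, 170 mm long.
- bracket: Bystander: grey printed angle bracket, 60 by 40 by 46 mm.
- parts_box: Bystander: shut clear box with grey lid, 110 by 80 by 34 mm.
Things that resemble listed ones, but are neither listed nor needed, are in the scene too. Leave any blue or red look-alike of the spool alone.

How it is judged:
By the outcome, as a careful person would: the job done as asked, in the order asked, and still so for the second after the job is handed in, with the robot touching nothing.
It also fails if it takes over 72 s, if anything falls off the work surface, if the arm or the gripper's body presses on something with over 40 N, if the wrist force passes 120 N, or if a joint passes its speed limit or range.

## Robot

A 7-joint arm with a two-finger parallel gripper is mounted at the origin on the work surface. World frame = base frame: x ahead of the robot, y to its left, z up, the work surface at z = 0. Lengths are in m, angles in rad, forces in N, time in s.
With the tool pointing down it reaches from about 0.4 to 0.9 m from the base axis. Payload 5.6 kg.
Tool frame: the origin (TCP) lies at the very end of the fingers, on their centre line; the grasp point (between the pads) lies r.grasp_offset behind it (r.grasp_offset is the distance from the TCP to the grasp point, in m); z points along the fingers, y is the line along which they close (so a half turn about z gives the same grasp; the last joint's range is limited). The gripper opens to 92 mm and grips with 3 to 60 N. Pads are 20 mm wide; open, the fingers measure 128 mm over their backs; the gripper's body (75 mm by 189 mm) begins 69 mm behind the grasp point.
Start: joints at [1.124, 0.468, -0.012, 1.603, 0.006, 1.071, -0.056], TCP at [0.255, -0.598, 0.215] pointing down, gripper open.
Joint ranges: [-2.53, 2.53], [-0.31, 2.02], [-1.57, 1.55], [0.28, 2.44], [-1.29, 4.43], [0.15, 1.84], [-2.92, 2.92]. Speed limits (rad/s): [2.57, 2.57, 3.14, 3.14, 3.14, 3.14, 3.14].

## Interface

Orientations are given as a rotation vector (axis times angle).
In Python, from plant import r gives the robot as it stands. The module is installed in compiled form; this text tells all that it offers.
- The arm moves only by the tool jog_arm, never from a script. Its argument "deltas" is a list of rows, each an object with "claw": the finger opening in mm, from 0 to 91.9; "delta_pos": the shift along the tool's x, y, z in mm, a list of three; "turn": the turn, a rotation vector about the tool's x, y, z in rad, a list of three. A call has 1 to 10 rows; each row shifts and turns the commanded pose from where the row before left it, along the tool's axes as they then stand; what a row does not reach is not made up. A row lasts 1/8 s, in which the tool goes at most 62.5 mm and 10.7 degrees, less where a joint would pass 70% of its speed; a pose out of reach is approached as far as the arm can. A call with a gripper value outside its range is refused whole. The fingers move at their own pace and stop on an object; "newtons" is the grip in N (left out, the last holds). Time passes only in rows, so rows that do not move let the fingers close. It gives the time, the measured TCP pose, the force, the opening and the grip force at its end, in the units of the state.
- r.get_state(): the state, without advancing time (a new reading comes with each control period).
- r.get_image(name): name is "side" or "top" or "wrist"; returns (picture, depth): 384x512x3 uint8, blue, green, red; 384x512 float32, m along the optical axis (not along the pixel's ray), 0 where there is no reading.
- r.camera_model(name): a dict with "fx", "fy", "cx", "cy" (pixels), "R" (3x3) and "t" (3): a world point X has camera coordinates R X + t. Camera axes: x right, y down, z forward; pixel columns grow to the right and rows downward; lengths in m; the calibration is good to about 2 mm. A picture is of the moment at which its call begins: read the wrist's pose just before it. camera_model takes no time and is no camera call; for the wrist camera it gives the pose at the moment of the call.
- r.job_done(): hands the job in; it is judged then, once.
The state is a dict: "t": time; "q": joint angles; "joint_vel": joint speeds; "effort": joint torques, N m; "eef_pos": TCP position; "tcp_rot": TCP orientation; "ft_force": force on the tool from outside, world axes, zero at the start; "ft_torque": the same for the moment, N m; "grip_width": opening from 0.0 (shut) to 1.0 (fully open); "finger_force": force on a finger pad.
Only numpy, scipy, OpenCV 4.12 (cv2) and the standard library are available. Lean on these libraries where they do the work, as an engineer would, in place of code of your own. Each camera call takes 0.05 s, during which the arm holds its last target. There are 200 camera calls.

## Working session

There is one attempt and no reset: what is moved stays moved. The work goes in short steps, Python scripts to look and compute and a tool call to move; the robot and the scene stay as the last step left them, time stands still between calls to the robot, and variables do not carry over. Pictures are saved under pics/ and viewed, at most 10 in all, crops included, and the job is handed in when it is done.

Besides the shell and the picture viewer there is one more tool, called after "Request:" as a command line: name --argument value ..., lists and objects as JSON in quotes. jog_arm: Moves the arm, as the interface text tells. Its arguments: {"type":"object","properties":{"deltas":{"type":"array","items":{"type":"object","properties":{"claw":{"type":"number"},"delta_pos":{"type":"array","items":{"type":"number"}},"turn":{"type":"array","items":{"type":"number"}}}}},"newtons":{"type":"number"}},"required":["deltas"]}

```bash
mkdir -p pics; cat > h.py <<'E'
import numpy as np,cv2,pickle
from plant import r
def snap(n,save=None):
    m=r.camera_model(n); im,d=r.get_image(n)
    im=np.array(im); 
    if save: cv2.imwrite('pics/'+save+'.png',im); pickle.dump((im,d,m),open('pics/'+save+'.pkl','wb'))
    return im,d,m
def load(s): return pickle.load(open('pics/'+s+'.pkl','rb'))
def ray(m,u,v):
    R=np.array(m['R']);t=np.array(m['t'])
    return -R.T@t, R.T@np.array([(u-m['cx'])/m['fx'],(v-m['cy'])/m['fy'],1])
def onz(m,u,v,z):
    c,d=ray(m,u,v); return c+d*(z-c[2])/d[2]
def bydepth(m,d,u,v):
    c,k=ray(m,u,v); return c+k*d[int(v),int(u)]
def proj(m,X):
    x=np.array(m['R'])@np.array(X)+np.array(m['t']); return m['fx']*x[0]/x[2]+m['cx'],m['fy']*x[1]/x[2]+m['cy']
E
python3 - <<'E'
from h import *
a=snap('top','top0')[0];b=snap('side','side0')[0]
cv2.imwrite('pics/top0b.png',cv2.resize(a,(800,600),interpolation=cv2.INTER_CUBIC))
s=r.get_state();print(s['t'],s['eef_pos'],s['tcp_rot'],s['grip_width'],r.grasp_offset)
for n in('top','side','wrist'):
    m=r.camera_model(n);print(n,m['fx'],-np.array(m['R']).T@m['t'],np.round(m['R'],2).tolist())
E
```

```text
0.1 [ 0.25510968 -0.59727756  0.21372353] [-3.07629123e+00 -6.29501714e-01  6.77433087e-04] 1.0005938984494482 0.0187
top 401.32213429291573 [ 0.32740465 -0.00790933  1.19732813] [[0.01, -1.0, -0.03], [-0.99, -0.01, -0.1], [0.1, 0.03, -0.99]]
side 491.9259900363131 [-0.29051999  0.97908438  1.11748254] [[-0.8, -0.6, -0.01], [-0.38, 0.53, -0.76], [0.46, -0.61, -0.65]]
wrist 343.26120732815434 [ 0.32721318 -0.56729933  0.38347063] [[0.39, -0.92, -0.0], [-0.88, -0.38, 0.28], [-0.26, -0.11, -0.96]]
```

View pics/top0b.png

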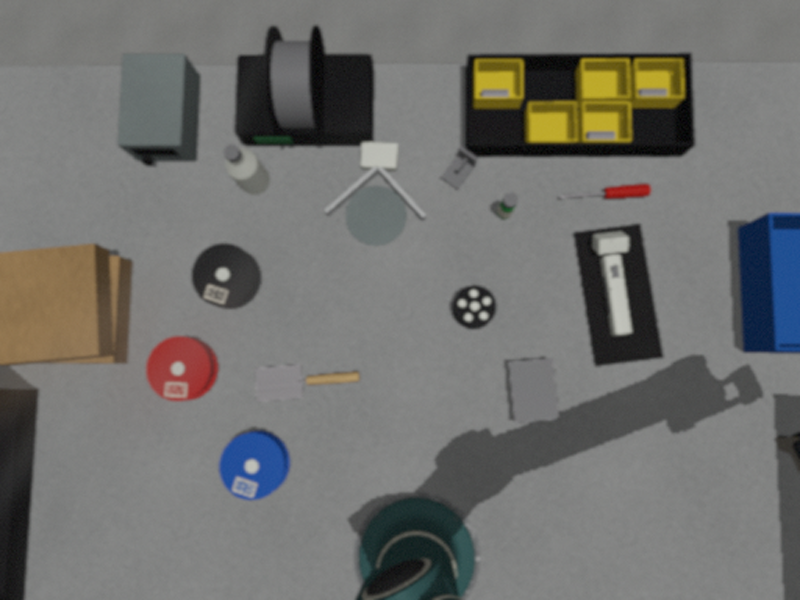

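View pics/side0.png

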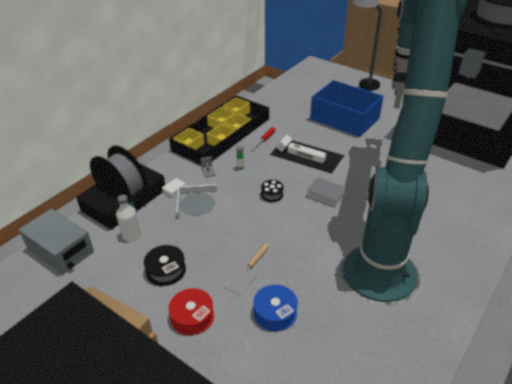

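The top view (800x600 scale) shows these spool-like things:
- black flat spool (226,275), with a white label at (216,294)
- red look-alike (182,368)
- blue look-alike (254,465)
- small reel (473,306), five white discs, no label
- upright spool on its holder (295,85)

I choose the black one at (226,275). The scanner lies on the mat with its grip at (618,293) and its head up at (611,243). The dock apex is at (378,168) and the seat disc at (376,215). The side view agrees: spool (165,265), scanner (303,150), dock (195,190).

```bash
python3 - <<'E'
from h import *
im,d,m=load('top0'); ims,ds,ms=load('side0')
def crop(i,x0,y0,w,h): return cv2.resize(i[y0:y0+h,x0:x0+w],(400,300),interpolation=cv2.INTER_CUBIC)
cv2.imwrite('pics/c1.png',np.vstack([np.hstack([crop(im,105,145,80,60),crop(im,350,135,132,99)]),np.hstack([crop(im,195,80,88,66),crop(ims,135,235,64,48)])]))
def cents(img,mask,box,mn=8):
    x,y,w,h=box; k=np.zeros_like(mask);k[y:y+h,x:x+w]=mask[y:y+h,x:x+w]
    cs=cv2.findContours(k,cv2.RETR_EXTERNAL,cv2.CHAIN_APPROX_NONE)[0]
    out=[(cv2.contourArea(c),cv2.minAreaRect(c)) for c in cs if cv2.contourArea(c)>mn]
    return sorted(out,key=lambda o:-o[0])
g=im.max(2); gs=ims.max(2)
for nm,i,dd,mm,boxs in(('top',im,d,m,{'spool':(115,145,60,60),'scan':(355,135,80,105),'reel':(280,175,45,45)}),('side',ims,ds,ms,{'spool':(135,235,60,55),'scan':(265,125,85,55),'reel':(255,175,35,30)})):
  gg=i.max(2)
  for k,b in boxs.items():
    for t,mk in(('dark',(gg<70)),('white',(gg>150))):
      for a,rr in cents(i,mk.astype(np.uint8),b)[:3]:
        u,v=rr[0]; print(nm,k,t,a,np.round(rr[0],1),np.round(rr[1],1),round(rr[2],1),'P',np.round(bydepth(mm,dd,u,v),4),'corn',[np.round(bydepth(mm,dd,*p),3).tolist() for p in cv2.boxPoints(rr)] if k=='scan' else '')
for p in[(150,150),(200,170)]: print(bydepth(m,d,*p))
E
```

```text
top spool dark 1076.5 [145.  175.4] [42.5 36.9] 24.0 P [0.5157 0.3551 0.0521] corn 
top spool white 34.0 [142. 175.] [6. 6.] 90.0 P [0.5162 0.3628 0.0555] corn 
top scan dark 3553.0 [395.  188.5] [86.7 43.3] 80.8 P [ 0.483  -0.3704  0.0347] corn [[0.606, -0.299, 0.002], [0.629, -0.428, -0.001], [0.371, -0.458, 0.008], [0.35, -0.334, 0.005]]
top scan white 450.0 [395.  187.9] [50.8 10.1] 81.6 P [ 0.4848 -0.3709  0.0334] corn [[0.563, -0.357, 0.002], [0.566, -0.385, 0.006], [0.414, -0.394, 0.032], [0.41, -0.366, 0.031]]
top scan white 144.5 [392.5 156. ] [10. 17.] 90.0 P [ 0.574  -0.3593  0.0555] corn [[0.592, -0.34, 0.041], [0.601, -0.401, 0.004], [0.57, -0.4, 0.003], [0.562, -0.338, 0.043]]
top reel dark 544.5 [302.7 196.1] [26.4 26.4] 26.6 P [ 0.4581 -0.1031  0.046 ] corn 
top reel white 14.0 [303.5 195.5] [4.2 4.2] 45.0 P [ 0.4606 -0.1059  0.0396] corn 
top reel white 10.5 [309.  201.5] [3. 4.] 90.0 P [ 0.4429 -0.1214  0.0432] corn 
top reel white 10.0 [311.  192.5] [3. 4.] 90.0 P [ 0.469  -0.1273  0.0429] corn 
side spool dark 1308.5 [164.2 265.3] [39.7 40.7] 81.9 P [0.4961 0.3811
[... 291 characters left out ...]
142.5 [306.7 149.8] [36.7  5.5] 17.5 P [ 0.4859 -0.3735  0.0315] corn [[0.553, -0.348, 0.032], [0.589, -0.416, 0.005], [0.438, -0.433, 0.003], [0.411, -0.373, 0.025]]
side scan white 71.0 [286.  139.5] [ 7.8 10.6] 45.0 P [ 0.5742 -0.3621  0.0505] corn [[0.636, -0.409, -0.004], [0.637, -0.465, 0.002], [0.597, -0.445, 0.001], [0.561, -0.336, 0.04]]
side scan white 30.5 [268.8 131.3] [ 2.8 12. ] 45.0 P [ 0.6807 -0.3968  0.0298] corn [[0.688, -0.371, 0.025], [0.694, -0.438, 0.028], [0.684, -0.439, 0.022], [0.679, -0.372, 0.018]]
side reel dark 204.0 [271.6 193.2] [21.3 16.5] 6.0 P [ 0.4367 -0.0704  0.0454] corn 
[0.60251375 0.35853207 0.00185946]
[ 5.41421325e-01  2.03823517e-01 -2.20918443e-05]
```

View pics/c1.png

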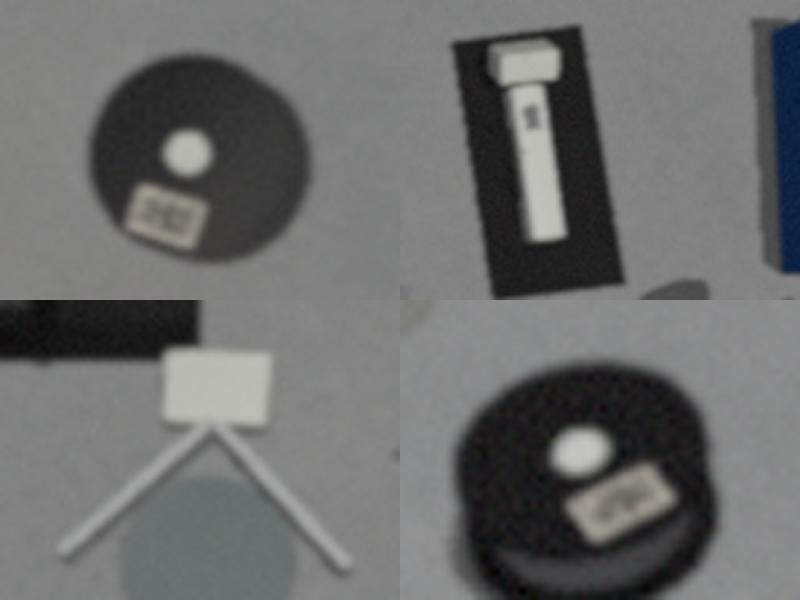

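The crop confirms that the black spool carries the label (top px 139,188). It also shows the scanner on its mat with the head pointing to +x, and the dock opening towards the robot. Next I move above the scanner for a close look.

Request:
jog_arm --deltas '[{"delta_pos": [44,-20.5,0],"claw": 91},{"delta_pos": [44,-20.5,0]},{"delta_pos": [44,-20.5,0]},{"delta_pos": [44,-20.5,0]},{"delta_pos": [44,-20.5,0]},{"delta_pos": [44,-20.5,0]},{"turn": [0,0,0.135]},{"turn": [0,0,0.135]},{"delta_pos": [0,0,0]}]' --newtons 30

```text
schema error: expected keys claw, delta_pos, turn
```

```bash
python3 - <<'E'
from h import *
s=r.get_state();print(s['t'],s['eef_pos'],s['tcp_rot'],s['joint_vel'])
im,d,m=snap('wrist','w1')
E
```

```text
0.1 [ 0.25510968 -0.59727756  0.21372353] [-3.07629123e+00 -6.29501714e-01  6.77433087e-04] [-2.49518405e-03 -3.07418959e-03 -7.88834500e-04 -1.18375628e-03
  1.78511940e-03 -1.20426653e-03  1.92435350e-05]
```

View pics/w1.png

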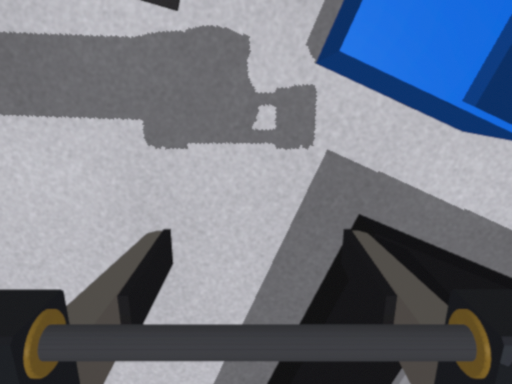

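The wrist picture, taken at the start pose, shows only the blue tray, the arm's shadow and the fingers; the mat corner is at (160,5). The call was refused because every row needs all three keys, so I send it again.

Request:
jog_arm --deltas '[{"claw": 91,"delta_pos": [36.5,-24,-6],"turn": [0,0,0]},{"claw": 91,"delta_pos": [36.5,-24,-6],"turn": [0,0,0]},{"claw": 91,"delta_pos": [36.5,-24,-6],"turn": [0,0,0]},{"claw": 91,"delta_pos": [36.5,-24,-6],"turn": [0,0,0]},{"claw": 91,"delta_pos": [36.5,-24,-6],"turn": [0,0,0]},{"claw": 91,"delta_pos": [36.5,-24,-6],"turn": [0,0,0]},{"claw": 91,"delta_pos": [0,0,0],"turn": [0,0,0.135]},{"claw": 91,"delta_pos": [0,0,0],"turn": [0,0,0.135]},{"claw": 91,"delta_pos": [0,0,0],"turn": [0,0,0]},{"claw": 91,"delta_pos": [0,0,0],"turn": [0,0,0]}]' --newtons 30

```text
t: 1.4
eef_pos: [0.4001, -0.3792, 0.2504]
tcp_rot: [-3.134, -0.213, 0.0]
ft_force: [-0.3, -0.6, 0.3]
grip_width: 0.99
finger_force: 0.0
```

```bash
python3 - <<'E'
from h import *
s=r.get_state();print(s['t'],s['eef_pos'],s['tcp_rot'],s['joint_vel'].round(3))
im,d,m=snap('wrist','w2')
E
```

```text
1.4 [ 0.40007471 -0.37922943  0.25041775] [-3.13411815e+00 -2.13285933e-01  4.54725574e-04] [ 0.003 -0.001 -0.001 -0.001  0.     0.    -0.008]
```

View pics/w2.png

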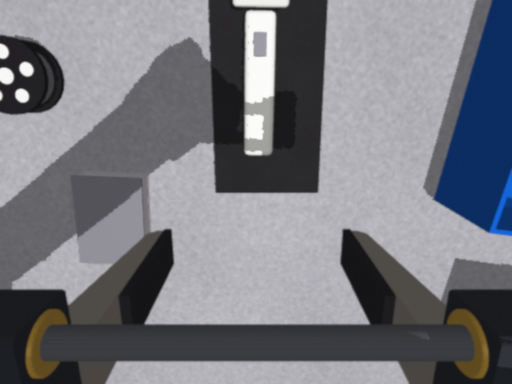

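The grip is at columns 246-276 and rows 10-155, the head begins at row 5, and the mat's near edge is at row 192. I measure the scanner from depth in the wrist view, with the top view as the second view.

```bash
cat >> h.py <<'E'
def cloud(im,d,m,box):
    x,y,w,h=box; u,v=np.meshgrid(np.arange(x,x+w),np.arange(y,y+h)); z=d[y:y+h,x:x+w]
    c=np.stack([(u-m['cx'])/m['fx']*z,(v-m['cy'])/m['fy']*z,z],-1)
    P=(c-np.array(m['t']))@np.array(m['R'])
    return P,(z>0),im[y:y+h,x:x+w]
E
python3 - <<'E'
from h import *
im,d,m=load('w2')
P,ok,c=cloud(im,d,m,(200,0,140,200))
k=ok&(P[...,2]>0.027)
ys=np.where(k[12:].any(1))[0]
print('grip top z',np.median(P[12:,...][k[12:]],0), 'mat z',np.median(P[...,2][170:185,20:110]),'bench',np.median(P[...,2][196:200]))
kk=k.copy();kk[:12]=0
rect=cv2.minAreaRect((P[kk][:,:2]*1000).astype(np.float32));print('depth rect',rect)
# ray on z=.034 from bright contour edges
g=im.min(2); w=((g>190)).astype(np.uint8); w[:,:235]=0;w[:,290:]=0;w[:14]=0;w[165:]=0
ctr=[]
for row in range(20,150,10):
    xs=np.where(k[row])[0]+200
    a=onz(m,xs.min()-.5,row,.034)[:2];b=onz(m,xs.max()+.5,row,.034)[:2];ctr.append((a+b)/2); print(row,xs.min(),xs.max(),ctr[-1].round(4),round(float(np.linalg.norm(a-b)),4))
ctr=np.array(ctr);f=np.polyfit(ctr[:,0],ctr[:,1],1);print('yaw',np.arctan(f[0]),'y at .497',np.polyval(f,.497))
xs=np.where(k[20:].any(1))[0]+20;print('rear row',xs.max(),onz(m,260,xs.max()+.5,.034), 'front', [onz(m,262,rr,.034) for rr in(8,10,12)])
# mat sides
dk=(g<60).astype(np.uint8);dk[:, :200]=0;dk[:,335:]=0;dk[195:]=0
ms=[]
for row in range(10,190,15):
    x=np.where(dk[row])[0]; a=onz(m,x.min(),row,.004);b=onz(m,x.max(),row,.004);ms.append((a+b)[:2]/2)
ms=np.array(ms);f=np.polyfit(ms[:,0],ms[:,1],1);print('mat yaw',np.arctan(f[0]),np.polyval(f,.49),'rear',onz(m,265,192,.004))
# second view: top camera grip rect on z .034
imt,dt,mt=load('top0');P,ok,c=cloud(imt,dt,mt,(370,145,50,80));q=ok&(P[...,2]>.025);print('top',cv2.minAreaRect((P[q][:,:2]*1000).astype(np.float32)),np.median(P[q][:,2]),'head max x',np.percentile(P[q][:,0],99.5))
E
```

```text
grip top z [ 0.4905646  -0.37011702  0.03336542] mat z 0.0036339935450949933 bench -0.0003439956100624734
depth rect ((484.8807373046875, -370.80499267578125), (146.99293518066406, 32.449249267578125), 7.175433158874512)
20 245 275 [ 0.5496 -0.363 ] 0.0317
30 245 274 [ 0.5403 -0.3638] 0.0309
40 245 274 [ 0.5309 -0.3651] 0.0311
50 245 274 [ 0.5213 -0.3664] 0.0313
60 244 274 [ 0.5116 -0.3672] 0.0326
70 244 274 [ 0.5018 -0.3686] 0.0329
80 244 273 [ 0.4917 -0.3695] 0.0321
90 244 273 [ 0.4816 -0.3709] 0.0323
100 244 273 [ 0.4713 -0.3723] 0.0326
110 244 272 [ 0.4608 -0.3732] 0.0317
120 244 272 [ 0.4501 -0.3746] 0.032
130 244 272 [ 0.4393 -0.3761] 0.0322
140 244 271 [ 0.4283 -0.3771] 0.0314
yaw 0.11726371804842024 y at .497 -0.36908012154278497
rear row 154 [ 0.4124428  -0.38210041  0.034     ] front [array([ 0.56077289, -0.36350982,  0.034     ]), array([ 0.55896673, -0.36376408,  0.034     ]), array([ 0.55715525, -0.36401909,  0.034     ])]
mat yaw 0.13626584042401085 -0.37963481281842065 rear [ 0.36100378 -0.39590292  0.004     ]
top ((506.6286315917969, -366.23980712890625), (192.5086212158203, 56.252342224121094), 6.923920154571533) 0.03576939515145343 head max x 0.6022158485937512
```

Request:
jog_arm --deltas '[{"claw": 70,"delta_pos": [33,1,30],"turn": [0,0,0.016]},{"claw": 70,"delta_pos": [33,1,45],"turn": [0,0,0]},{"claw": 70,"delta_pos": [33,1,45],"turn": [0,0,0]},{"claw": 70,"delta_pos": [0,0,45],"turn": [0,0,0]},{"claw": 70,"delta_pos": [0,0,35],"turn": [0,0,0]},{"claw": 70,"delta_pos": [0,0,20],"turn": [0,0,0]},{"claw": 70,"delta_pos": [0,0,14],"turn": [0,0,0]},{"claw": 70,"delta_pos": [0,0,7],"turn": [0,0,0]},{"claw": 70,"delta_pos": [0,0,0],"turn": [0,0,0]}]' --newtons 25

```text
t: 2.58
eef_pos: [0.4991, -0.3704, 0.01]
tcp_rot: [3.136, 0.185, 0.001]
ft_force: [-0.4, -0.2, -0.7]
grip_width: 0.763
finger_force: 0.0
```

Request:
jog_arm --deltas '[{"claw": 50,"delta_pos": [0,-1.3,1],"turn": [0,0,0]},{"claw": 20,"delta_pos": [0,0,0],"turn": [0,0,0]},{"claw": 20,"delta_pos": [0,0,0],"turn": [0,0,0]},{"claw": 20,"delta_pos": [0,0,0],"turn": [0,0,0]},{"claw": 20,"delta_pos": [0,0,0],"turn": [0,0,0]},{"claw": 20,"delta_pos": [0,0,0],"turn": [0,0,0]},{"claw": 20,"delta_pos": [0,0,0],"turn": [0,0,0]}]' --newtons 25

```text
t: 3.45
eef_pos: [0.4987, -0.3688, 0.0088]
tcp_rot: [3.136, 0.185, 0.0]
ft_force: [0.4, 0.2, 3.4]
grip_width: 0.347
finger_force: 25.0
```

```bash
python3 - <<'E'
from h import *
im,d,m=load('top0')
P,ok,c=cloud(im,d,m,(115,145,60,60)); k=ok&(P[...,2]>.042); 
print('spool',cv2.minEnclosingCircle((P[k][:,:2]*1000).astype(np.float32)),np.median(P[k][:,2]))
print('hub',onz(m,142.0,175.0,.05))
g=c.min(2);w=(g>105)&k
for cc in cv2.findContours(w.astype(np.uint8),cv2.RETR_EXTERNAL,cv2.CHAIN_APPROX_NONE)[0]:
    if cv2.contourArea(cc)>8:
        rr=cv2.minAreaRect(cc);u=rr[0][0]+115;v=rr[0][1]+145;print('white',u,v,rr[1],onz(m,u,v,.05))
ms_,dS,mS=load('side0');P,ok,c=cloud(ms_,dS,mS,(135,235,60,55));k=ok&(P[...,2]>.042)
print('side spool',cv2.minEnclosingCircle((P[k][:,:2]*1000).astype(np.float32)),np.median(P[k][:,2]))
w=(c.min(2)>95)&k
for cc in cv2.findContours(w.astype(np.uint8),cv2.RETR_EXTERNAL,cv2.CHAIN_APPROX_NONE)[0]:
    if cv2.contourArea(cc)>8:
        rr=cv2.minAreaRect(cc);u=rr[0][0]+135;v=rr[0][1]+235;print('side white',u,v,rr[1],onz(mS,u,v,.05))
# dock: disc, block, bottle
for nm,b,z0,z1 in(('walls+block',(200,88,80,55),.018,.05),('bottle',(140,90,40,36),.05,.2)):
    P,ok,c=cloud(im,d,m,b);k=ok&(P[...,2]>z0)&(P[...,2]<z1);Q=P[k];print(nm,Q.min(0),Q.max(0),len(Q))
P,ok,c=cloud(im,d,m,(200,88,80,55));b=c.min(2)
for cc in cv2.findContours((b>180).astype(np.uint8),cv2.RETR_EXTERNAL,cv2.CHAIN_APPROX_NONE)[0]:
    if cv2.contourArea(cc)>20: rr=cv2.minAreaRect(cc);print('block?',rr,[onz(m,p[0]+200,p[1]+88,.026)[:2].round(4).tolist() for p in cv2.boxPoints(rr)])
E
```

```text
spool ((516.9911499023438, 364.66851806640625), 60.64086151123047) 0.050993365710670396
hub [0.5171198  0.36463117 0.05      ]
white 137.70000076293945 187.9000015258789 (13.914020538330078, 9.486831665039062) [0.4791116  0.37580168 0.05      ]
white 142.0 175.0 (8.0, 8.0) [0.5171198  0.36463117 0.05      ]
side spool ((473.0103759765625, 370.7720642089844), 106.59526062011719) 0.05250423456486742
side white 169.90000534057617 266.79999923706055 (7.602630138397217, 15.20526123046875) [0.48075286 0.37402367 0.05      ]
side white 163.5 259.0 (6.0, 9.0) [0.51710012 0.36324174 0.05      ]
walls+block [ 0.63101951 -0.0110838   0.01800737] [0.79146565 0.20471506 0.04993313] 825
bottle [0.68120763 0.29252966 0.05095268] [0.7390952  0.34971628 0.16521943] 505
```

The label centre is at (0.480, 0.3745) and the spool axis at (0.517, 0.364). I lift the scanner and carry it over.

Request:
jog_arm --deltas '[{"claw": 20,"delta_pos": [0,0,-8],"turn": [0,0,0]},{"claw": 20,"delta_pos": [0,0,-20],"turn": [0,0,0]},{"claw": 20,"delta_pos": [0,0,-35],"turn": [0,0,0]},{"claw": 20,"delta_pos": [0,0,-40],"turn": [0,0,0]},{"claw": 20,"delta_pos": [0,0,-40],"turn": [0,0,0]},{"claw": 20,"delta_pos": [2,-15,-20],"turn": [0,0,0]},{"claw": 20,"delta_pos": [4,-30,0],"turn": [0,0,0]},{"claw": 20,"delta_pos": [5,-40,0],"turn": [0,0,0]},{"claw": 20,"delta_pos": [5,-40,0],"turn": [0,0,0]},{"claw": 20,"delta_pos": [5,-40,0],"turn": [0,0,0]}]' --newtons 25

```text
t: 4.7
eef_pos: [0.4993, -0.1998, 0.1714]
tcp_rot: [-3.135, -0.186, 0.002]
ft_force: [1.1, 0.0, -1.3]
grip_width: 0.347
finger_force: 25.0
```

Request:
jog_arm --deltas '[{"claw": 20,"delta_pos": [5,-40,0],"turn": [0,0,0]},{"claw": 20,"delta_pos": [5,-40,0],"turn": [0,0,0]},{"claw": 20,"delta_pos": [5,-40,0],"turn": [0,0,0]},{"claw": 20,"delta_pos": [4,-40,0],"turn": [0,0,0]},{"claw": 20,"delta_pos": [4,-41,0],"turn": [0,0,0]},{"claw": 20,"delta_pos": [-12,-40,0],"turn": [0,0,0]},{"claw": 20,"delta_pos": [-14,-40,0],"turn": [0,0,0]},{"claw": 20,"delta_pos": [-14,-40,0],"turn": [0,0,0]},{"claw": 20,"delta_pos": [-14,-40,0],"turn": [0,0,0]},{"claw": 20,"delta_pos": [-14,-40,0],"turn": [0,0,0]}]' --newtons 25

```text
t: 5.95
eef_pos: [0.4062, 0.1918, 0.1715]
tcp_rot: [3.136, 0.186, -0.001]
ft_force: [0.1, 0.1, -2.9]
grip_width: 0.345
finger_force: 25.0
```

Request:
jog_arm --deltas '[{"claw": 20,"delta_pos": [-11,-40,0],"turn": [0,0,0]},{"claw": 20,"delta_pos": [-11,-40,0],"turn": [0,0,0]},{"claw": 20,"delta_pos": [-11,-40,0],"turn": [0,0,0]},{"claw": 20,"delta_pos": [-8,-28,0],"turn": [0,0,0]},{"claw": 20,"delta_pos": [-4,-14,0],"turn": [0,0,0]},{"claw": 20,"delta_pos": [0,0,15],"turn": [0,0,0]},{"claw": 20,"delta_pos": [0,0,0],"turn": [0,0,0]},{"claw": 20,"delta_pos": [0,0,0],"turn": [0,0,0]}]' --newtons 25

```text
t: 6.95
eef_pos: [0.3451, 0.3447, 0.1562]
tcp_rot: [3.135, 0.182, -0.001]
ft_force: [0.8, 0.6, -2.8]
grip_width: 0.345
finger_force: 25.0
```

```bash
python3 - <<'E'
from h import *
s=r.get_state();print(s['t'],s['eef_pos'],s['tcp_rot'])
a=snap('wrist','w3')[0];b=snap('top','top3')[0];c=snap('side','side3')[0]
cv2.imwrite('pics/c3.png',np.hstack([cv2.resize(a,(400,300)),cv2.resize(c[200:320,90:250],(400,300))]))
E
```

```text
6.95 [0.34510824 0.34474999 0.15615599] [ 3.13524835e+00  1.81650536e-01 -8.90126105e-04]
```

View pics/c3.png

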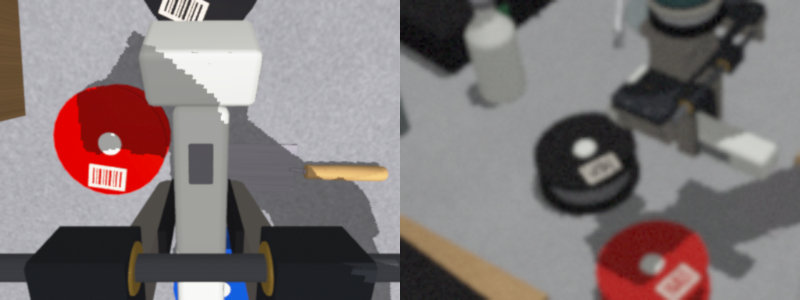

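The wrist view (left half) shows the scanner held straight. Its head top is at (200,65) and the label is just ahead at (183,8). In the side crop the spool stays clear. I check the scanner's pose in the grip.

```bash
python3 - <<'E'
from h import *
im,d,m=load('w3'); s=r.get_state()
from scipy.spatial.transform import Rotation as Ro
T=Ro.from_rotvec(s['tcp_rot']).as_matrix(); p=np.array(s['eef_pos'])
P,ok,c=cloud(im,d,m,(150,0,220,260)); L=(P-p)@T  # tool coords
k=ok&(L[...,2]<.01)&(abs(L[...,1])<.05)&(L[...,0]>.02)
g=k&(L[...,0]<.06)&(abs(L[...,1])<.014)
A=np.c_[L[g][:,:2],np.ones(g.sum())];co=np.linalg.lstsq(A,L[g][:,2],rcond=None)[0];print('grip top: z=ax+by+c',co)
h=k&(L[...,0]>.068);Q=L[h];print('head x',np.percentile(Q[:,0],[1,99.5]),'y',np.percentile(Q[:,1],[1,99]),'z',np.percentile(Q[:,2],[2,50]))
gq=L[k&(L[...,0]<.06)&(L[...,2]<-.018)]
xs=np.linspace(.025,.058,6)
for a,b in zip(xs[:-1],xs[1:]):
    q=gq[(gq[:,0]>a)&(gq[:,0]<b)][:,1];print(round(a,3),q.min().round(4),q.max().round(4),(q.min()/2+q.max()/2).round(4))
# label
w=(im.min(2)>150);w[60:]=0
P,ok,c=cloud(im,d,m,(190,0,110,40));kk=ok&(P[...,2]<.06)&(P[...,2]>.04)&(c.min(2)>140);print('label part',P[kk].mean(0),np.ptp(P[kk],axis=0))
E
```

```text
grip top: z=ax+by+c [ 0.05005228 -0.04023321 -0.02651324]
head x [0.06843306 0.10450711] y [-0.02502408  0.02796227] z [-0.04584352 -0.04016231]
0.025 -0.0145 0.0175 0.0015
0.032 -0.0142 0.0172 0.0015
0.038 -0.0146 0.0176 0.0015
0.045 -0.0143 0.0173 0.0015
0.051 -0.0145 0.0175 0.0015
label part [0.47731767 0.37509698 0.05023816] [0.01939869 0.04544373 0.0056456 ]
```

Request:
jog_arm --deltas '[{"claw": 20,"delta_pos": [-3.2,-7.2,11],"turn": [0,0,0]},{"claw": 20,"delta_pos": [-3.2,-7.2,11],"turn": [0,0,0]},{"claw": 20,"delta_pos": [0,0,0],"turn": [0,0,0]},{"claw": 20,"delta_pos": [0,0,0],"turn": [0,0,0]}]' --newtons 25

```text
t: 7.6
eef_pos: [0.3364, 0.3597, 0.1343]
tcp_rot: [3.136, 0.186, -0.001]
ft_force: [-0.3, -0.3, -1.6]
grip_width: 0.347
finger_force: 25.0
```

```bash
python3 - <<'E'
from h import *
from scipy.spatial.transform import Rotation as Ro
s=r.get_state();print(s['t'],s['eef_pos'],s['tcp_rot'],np.abs(s['joint_vel']).max())
T=Ro.from_rotvec(s['tcp_rot']).as_matrix(); p=np.array(s['eef_pos'])
lab=np.array([.4793,.3748,.05])
l=T.T@(lab-p); S=np.array([l[0],-l[1],-(l[2]-.0045)]) # scanner frame level
for dr in(0,.05):
    c,n=np.cos(dr),np.sin(dr); q=np.array([c*S[0]-n*S[2],S[1],n*S[0]+c*S[2]])-[.095,0,.0107]
    v=np.array([.5,0,-3**.5/2]); a=q@v; print(dr,'dist',a,'off',q-a*v)
E
```

```text
7.6 [0.33639922 0.35965132 0.13433346] [ 3.13572655e+00  1.85568157e-01 -6.49363653e-04] 0.009925439586476527
0 dist 0.1027140426598422 off [-0.00263027 -0.00178147 -0.00151859]
0.05 dist 0.09831039496539687 off [ 0.00337885 -0.00178147  0.00195078]
```

The aim is within 4 mm at about 100 mm, so I hold still.

Request:
jog_arm --deltas '[{"claw": 20,"delta_pos": [0,0,0],"turn": [0,0,0]},{"claw": 20,"delta_pos": [0,0,0],"turn": [0,0,0]},{"claw": 20,"delta_pos": [0,0,0],"turn": [0,0,0]},{"claw": 20,"delta_pos": [0,0,0],"turn": [0,0,0]},{"claw": 20,"delta_pos": [0,0,0],"turn": [0,0,0]},{"claw": 20,"delta_pos": [0,0,0],"turn": [0,0,0]},{"claw": 20,"delta_pos": [0,0,0],"turn": [0,0,0]},{"claw": 20,"delta_pos": [0,0,0],"turn": [0,0,0]},{"claw": 20,"delta_pos": [0,0,0],"turn": [0,0,0]},{"claw": 20,"delta_pos": [0,0,0],"turn": [0,0,0]}]' --newtons 25

```text
t: 8.85
eef_pos: [0.3365, 0.3596, 0.1346]
tcp_rot: [3.136, 0.185, -0.0]
ft_force: [0.5, -0.3, -2.0]
grip_width: 0.347
finger_force: 25.0
```

Request:
jog_arm --deltas '[{"claw": 20,"delta_pos": [0,0,0],"turn": [0,0,0]},{"claw": 20,"delta_pos": [0,0,0],"turn": [0,0,0]},{"claw": 20,"delta_pos": [0,0,0],"turn": [0,0,0]},{"claw": 20,"delta_pos": [0,0,0],"turn": [0,0,0]},{"claw": 20,"delta_pos": [0,0,0],"turn": [0,0,0]},{"claw": 20,"delta_pos": [0,0,-15],"turn": [0,0,0]},{"claw": 20,"delta_pos": [0,0,-22],"turn": [0,0,0]},{"claw": 20,"delta_pos": [7,20,0],"turn": [0,0,0]},{"claw": 20,"delta_pos": [14,40,0],"turn": [0,0,0]},{"claw": 20,"delta_pos": [14,40,0],"turn": [0,0,0]}]' --newtons 25

```text
t: 10.1
eef_pos: [0.3837, 0.2638, 0.1727]
tcp_rot: [-3.135, -0.187, -0.002]
ft_force: [1.2, -0.6, -2.4]
grip_width: 0.347
finger_force: 25.0
```

Request:
jog_arm --deltas '[{"claw": 20,"delta_pos": [14,40,0],"turn": [0,0,0]},{"claw": 20,"delta_pos": [14,40,0],"turn": [0,0,0]},{"claw": 20,"delta_pos": [14,40,0],"turn": [0,0,0]},{"claw": 20,"delta_pos": [14,40,0],"turn": [0,0,0]},{"claw": 20,"delta_pos": [14,40,0],"turn": [0,0,0]},{"claw": 20,"delta_pos": [14,40,0],"turn": [0,0,0]},{"claw": 20,"delta_pos": [-4,40,0],"turn": [0,0,0]},{"claw": 20,"delta_pos": [-5,40,0],"turn": [0,0,0]},{"claw": 20,"delta_pos": [-5,40,0],"turn": [0,0,0]},{"claw": 20,"delta_pos": [-5,40,0],"turn": [0,0,0]}]' --newtons 25

```text
t: 11.35
eef_pos: [0.4949, -0.1264, 0.1728]
tcp_rot: [3.136, 0.185, 0.002]
ft_force: [0.7, 0.1, -2.2]
grip_width: 0.347
finger_force: 25.0
```

Request:
jog_arm --deltas '[{"claw": 20,"delta_pos": [-5,45,0],"turn": [0,0,0]},{"claw": 20,"delta_pos": [-5,45,0],"turn": [0,0,0]},{"claw": 20,"delta_pos": [-5,45,0],"turn": [0,0,0]},{"claw": 20,"delta_pos": [-5,45,0],"turn": [0,0,0]},{"claw": 20,"delta_pos": [-3,35,10],"turn": [0,0,0]},{"claw": 20,"delta_pos": [-2,17,30],"turn": [0,0,0]},{"claw": 20,"delta_pos": [0,0,30],"turn": [0,0,0]},{"claw": 20,"delta_pos": [0,0,30],"turn": [0,0,0]},{"claw": 20,"delta_pos": [0,0,0],"turn": [0,0,0]},{"claw": 20,"delta_pos": [0,0,0],"turn": [0,0,0]}]' --newtons 25

```text
t: 12.6
eef_pos: [0.498, -0.359, 0.0731]
tcp_rot: [3.135, 0.185, 0.003]
ft_force: [-0.0, 0.5, -2.2]
grip_width: 0.348
finger_force: 25.0
```

Request:
jog_arm --deltas '[{"claw": 20,"delta_pos": [0,5,15],"turn": [0,0,0]},{"claw": 20,"delta_pos": [0,5,15],"turn": [0,0,0]},{"claw": 20,"delta_pos": [0,0,12],"turn": [0,0,0]},{"claw": 20,"delta_pos": [0,0,7],"turn": [0,0,0]},{"claw": 20,"delta_pos": [0,0,4],"turn": [0,0,0]},{"claw": 20,"delta_pos": [0,0,3],"turn": [0,0,0]},{"claw": 20,"delta_pos": [0,0,2],"turn": [0,0,0]},{"claw": 20,"delta_pos": [0,0,1.5],"turn": [0,0,0]},{"claw": 20,"delta_pos": [0,0,1],"turn": [0,0,0]},{"claw": 20,"delta_pos": [0,0,0],"turn": [0,0,0]}]' --newtons 25

```text
t: 13.85
eef_pos: [0.4982, -0.3685, 0.0111]
tcp_rot: [3.136, 0.185, 0.0]
ft_force: [1.1, -0.4, -2.5]
grip_width: 0.348
finger_force: 25.0
```

Request:
jog_arm --deltas '[{"claw": 20,"delta_pos": [0,0,0.7],"turn": [0,0,0]},{"claw": 20,"delta_pos": [0,0,0.7],"turn": [0,0,0]},{"claw": 20,"delta_pos": [0,0,0.7],"turn": [0,0,0]},{"claw": 20,"delta_pos": [0,0,0],"turn": [0,0,0]}]' --newtons 25

```text
t: 14.35
eef_pos: [0.4981, -0.3684, 0.0089]
tcp_rot: [-3.136, -0.185, 0.0]
ft_force: [0.4, -0.5, -2.7]
grip_width: 0.345
finger_force: 25.0
```

Request:
jog_arm --deltas '[{"claw": 20,"delta_pos": [0,0,0.5],"turn": [0,0,0]},{"claw": 20,"delta_pos": [0,0,0.5],"turn": [0,0,0]},{"claw": 20,"delta_pos": [0,0,0],"turn": [0,0,0]}]' --newtons 25

```text
t: 14.72
eef_pos: [0.4982, -0.3685, 0.0088]
tcp_rot: [3.136, 0.185, -0.0]
ft_force: [-2.1, 1.0, 4.8]
grip_width: 0.347
finger_force: 25.0
```

The scanner is down on the mat, with the force now upward. I release it and back off, rising to a viewpoint.

Request:
jog_arm --deltas '[{"claw": 36,"delta_pos": [0,0,0],"turn": [0,0,0]},{"claw": 45,"delta_pos": [0,0,0],"turn": [0,0,0]},{"claw": 70,"delta_pos": [0,0,0],"turn": [0,0,0]},{"claw": 70,"delta_pos": [0,0,0],"turn": [0,0,0]},{"claw": 70,"delta_pos": [0,0,-15],"turn": [0,0,0]},{"claw": 70,"delta_pos": [0,0,-35],"turn": [0,0,0]},{"claw": 70,"delta_pos": [0,0,-50],"turn": [0,0,0]},{"claw": 70,"delta_pos": [0,0,-50],"turn": [0,0,0]},{"claw": 70,"delta_pos": [0,-30,-50],"turn": [0,0,0]},{"claw": 70,"delta_pos": [0,-50,0],"turn": [0,0,0]}]' --newtons 25

```text
t: 15.98
eef_pos: [0.4911, -0.291, 0.2136]
tcp_rot: [3.13, 0.179, 0.013]
ft_force: [0.9, -0.4, -0.5]
grip_width: 0.762
finger_force: 0.0
```

Request:
jog_arm --deltas '[{"claw": 70,"delta_pos": [0,-45,-10],"turn": [0,0,0]},{"claw": 70,"delta_pos": [0,-45,-10],"turn": [0,0,0]},{"claw": 70,"delta_pos": [0,-45,-10],"turn": [0,0,0]},{"claw": 70,"delta_pos": [0,-45,0],"turn": [0,0,0]},{"claw": 70,"delta_pos": [0,-45,0],"turn": [0,0,0]},{"claw": 70,"delta_pos": [0,-45,0],"turn": [0,0,0]},{"claw": 70,"delta_pos": [0,-45,0],"turn": [0,0,0]},{"claw": 70,"delta_pos": [0,-35,0],"turn": [0,0,0]},{"claw": 70,"delta_pos": [0,0,0],"turn": [0,0,0]},{"claw": 70,"delta_pos": [0,0,0],"turn": [0,0,0]}]' --newtons 25

```text
t: 17.23
eef_pos: [0.4479, 0.0577, 0.2385]
tcp_rot: [3.135, 0.184, 0.001]
ft_force: [0.2, -0.3, 0.1]
grip_width: 0.764
finger_force: 0.0
```

```bash
python3 - <<'E'
from h import *
s=r.get_state();print(s['t'],s['eef_pos'],s['tcp_rot'])
a=snap('wrist','w4')[0];b=snap('top','top4')[0]
cv2.imwrite('pics/c4.png',np.hstack([cv2.resize(a,(400,300)),cv2.resize(b[40:280,100:420],(400,300))]))
E
```

```text
17.225 [0.44787346 0.05771538 0.23853606] [3.13545102e+00 1.83696939e-01 1.41580263e-03]
```

View pics/c4.png

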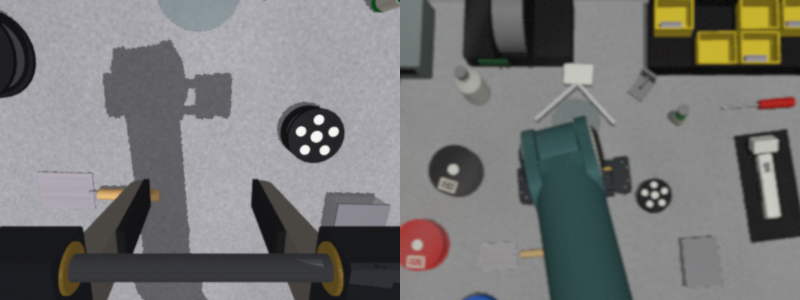

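The scanner lies on its mat again and everything else is unmoved. Only the front of the seat disc shows at the top of the wrist view, so I go 110 mm forward to measure the dock.

Request:
jog_arm --deltas '[{"claw": 70,"delta_pos": [40,0,0],"turn": [0,0,0]},{"claw": 70,"delta_pos": [40,0,0],"turn": [0,0,0]},{"claw": 70,"delta_pos": [30,0,0],"turn": [0,0,0]},{"claw": 70,"delta_pos": [0,0,0],"turn": [0,0,0]},{"claw": 70,"delta_pos": [0,0,0],"turn": [0,0,0]}]' --newtons 25

```text
t: 17.95
eef_pos: [0.5561, 0.0706, 0.2375]
tcp_rot: [3.136, 0.183, -0.002]
ft_force: [-0.9, 0.4, -0.3]
grip_width: 0.76
finger_force: 0.0
```

```bash
python3 - <<'E'
from h import *
im,d,m=snap('wrist','w5'); s=r.get_state();print(s['t'],s['eef_pos'])
def walls(im,d,m,box,tag):
    P,ok,c=cloud(im,d,m,box);k=ok&(P[...,2]>.024)&(P[...,2]<.036)&(P[...,0]<.80)&(P[...,0]>.6)&(abs(P[...,1]-.06)<.12)
    n,l,st,_=cv2.connectedComponentsWithStats(k.astype(np.uint8))
    i=1+np.argmax(st[1:,4]);Q=P[l==i];print(tag,'n',len(Q),'z',np.median(Q[:,2]),'bbox',Q.min(0).round(4),Q.max(0).round(4))
    ya=Q[np.argmin(Q[:,1])];yb=Q[np.argmax(Q[:,1])];print(' ends',ya.round(4),yb.round(4))
    mid=(ya+yb)[:2]/2
    for sgn in(-1,1):
        q=Q[(Q[:,1]-mid[1])*sgn>.025][:,:2];q=q[abs(q[:,1]-mid[1])<.085]
        vx,vy,x0,y0=cv2.fitLine(q.astype(np.float32),cv2.DIST_HUBER,0,.001,.001).ravel()
        print('  wall',sgn,'ang',np.degrees(np.arctan2(vy,vx)).round(2),'pt',x0,y0,'width',np.ptp((q-[x0,y0])@[-vy,vx]).round(4))
        yield np.array([x0,y0]),np.array([vx,vy])
def seat(ws,tag):
    (a,u),(b,v)=ws
    t=np.linalg.solve(np.c_[u,-v],b-a); X=a+t[0]*u   # centreline apex
    u=u*np.sign(-u[0]);v=v*np.sign(-v[0]); bis=-(u+v);bis/=np.linalg.norm(bis)
    S=X-bis*(60+4)/1000*2**.5; print(tag,'apex',X,'axis deg',np.degrees(np.arctan2(bis[1],bis[0])),'seat',S)
seat(list(walls(im,d,m,(0,0,512,230),'wrist')),'wrist')
it,dt,mt=load('top0');seat(list(walls(it,dt,mt,(195,85,90,60),'top')),'top')
# grey-green disc in wrist view at bench
for i,mm,box in((im,m,(0,0,512,230)),(it,mt,(200,100,80,60))):
    c=i[box[1]:box[1]+box[3],box[0]:box[0]+box[2]].astype(int);k=((c[...,1]-c[...,2]>6)&(c.max(2)<190)).astype(np.uint8)
    for cc in sorted(cv2.findContours(k,cv2.RETR_EXTERNAL,cv2.CHAIN_APPROX_NONE)[0],key=cv2.contourArea)[-1:]:
        q=np.array([onz(mm,p[0][0]+box[0],p[0][1]+box[1],0)[:2]*1000 for p in cc],np.float32);print('disc',cv2.minEnclosingCircle(q),cv2.minAreaRect(q))
cv2.imwrite('pics/c5.png',cv2.resize(im,(600,450)))
E
```

```text
18.0 [0.55598172 0.07075526 0.23782382]
wrist n 1111 z 0.02941037883970946 bbox [0.6401 0.082  0.024 ] [0.7233 0.1794 0.032 ]
 ends [0.7233 0.082  0.0248] [0.6446 0.1794 0.0278]
  wall -1 ang -53.83 pt 0.71385485 0.09664729 width 0.0091
  wall 1 ang -43.88 pt 0.651259 0.16786014 width 0.0096
wrist apex [0.6867411  0.13373551] axis deg -48.85684 seat [0.62719095 0.20189545]
top n 604 z 0.028521258077375003 bbox [ 0.631 -0.011  0.024] [0.7824 0.1797 0.0354]
 ends [ 0.6334 -0.011   0.0288] [0.6444 0.1797 0.0324]
  wall -1 ang 19.39 pt 0.71130913 0.039527964 width 0.0371
  wall 1 ang -25.77 pt 0.6839097 0.13892551 width 0.0456
top apex [0.8145657  0.07586132] axis deg -3.1898503 seat [0.72419626 0.0808977 ]
disc ((642.5162353515625, 82.68489074707031), 59.34771728515625) ((646.6744995117188, 78.21971130371094), (116.05632781982422, 105.68408203125), 33.9124641418457)
disc ((641.61767578125, 83.23204803466797), 58.26340103149414) ((642.685546875, 82.44432067871094), (113.31816101074219, 111.80764770507812), 57.553565979003906)
```

View pics/c5.png

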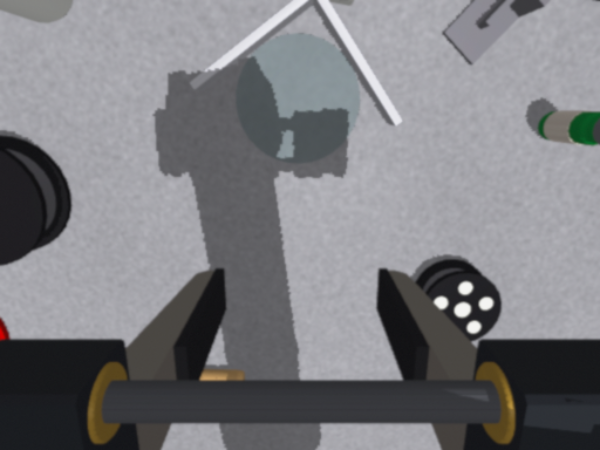

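The disc centre lies at (0.642, 0.083) and the V's axis points about -3.5°. The wall ends are at (205,80) and (398,122) in this view. Next I check the clearance on the far side of the spool.

```bash
python3 - <<'E'
from h import *
im,d,m=load('top0')
P,ok,c=cloud(im,d,m,(0,90,150,160))
q=P[ok]
for x in np.arange(.34,.7,.04):
  print(round(x,2),[ (round(float(q[w][:,2].max()),3) if (w:=(abs(q[:,0]-x)<.02)&(abs(q[:,1]-y)<.015)).any() else None) for y in np.arange(.42,.72,.03)])
s=r.get_state();print(np.round(s['q'],2))
E
```

```text
0.34 [0.056, 0.057, 0.057, 0.055, 0.007, 0.06, 0.116, 0.117, 0.117, 0.115]
0.38 [0.056, 0.056, 0.059, 0.051, 0.008, 0.116, 0.116, 0.116, 0.117, 0.117]
0.42 [0.007, 0.006, 0.007, 0.008, 0.007, 0.118, 0.118, 0.117, 0.118, 0.117]
0.46 [0.051, 0.007, 0.007, 0.007, 0.006, 0.119, 0.116, 0.116, 0.117, 0.117]
0.5 [0.057, 0.006, 0.007, 0.008, 0.006, 0.116, 0.118, 0.116, 0.117, 0.118]
0.54 [0.057, 0.007, 0.006, 0.006, 0.006, 0.116, 0.116, 0.117, 0.119, 0.116]
0.58 [0.008, 0.008, 0.006, 0.008, 0.008, 0.107, 0.109, 0.006, 0.006, 0.006]
0.62 [0.006, 0.006, 0.007, 0.007, 0.006, 0.007, 0.007, 0.008, 0.008, 0.008]
0.66 [0.007, 0.008, 0.006, 0.006, 0.006, 0.006, 0.01, 0.006, 0.007, 0.007]
[ 0.1   0.32 -0.35  1.78  0.13  1.06 -1.75]
```

Request:
jog_arm --deltas '[{"claw": 70,"delta_pos": [-0.6,-42.8,0],"turn": [0,0,0]},{"claw": 70,"delta_pos": [-0.6,-42.8,0],"turn": [0,0,0]},{"claw": 70,"delta_pos": [-0.6,-42.8,0],"turn": [0,0,0]},{"claw": 70,"delta_pos": [-0.6,-42.8,0],"turn": [0,0,0]},{"claw": 70,"delta_pos": [-0.6,-42.8,0],"turn": [0,0,0]},{"claw": 70,"delta_pos": [-0.6,-42.8,0],"turn": [0,0,0]},{"claw": 70,"delta_pos": [-0.6,-42.8,0],"turn": [0,0,0]},{"claw": 70,"delta_pos": [-0.6,-42.8,0],"turn": [0,0,0]},{"claw": 70,"delta_pos": [-0.6,-42.8,0],"turn": [0,0,0]}]' --newtons 25

```text
t: 19.12
eef_pos: [0.5057, 0.4538, 0.2385]
tcp_rot: [3.136, 0.184, 0.001]
ft_force: [0.3, -0.3, -0.3]
grip_width: 0.762
finger_force: 0.0
```

Request:
jog_arm --deltas '[{"claw": 70,"delta_pos": [0,0,0],"turn": [0,0,-0.16]},{"claw": 70,"delta_pos": [0,0,0],"turn": [0,0,-0.16]},{"claw": 70,"delta_pos": [0,0,0],"turn": [0,0,-0.16]},{"claw": 70,"delta_pos": [0,0,0],"turn": [0,0,-0.16]},{"claw": 70,"delta_pos": [0,0,0],"turn": [0,0,-0.16]},{"claw": 70,"delta_pos": [0,0,0],"turn": [0,0,-0.16]},{"claw": 70,"delta_pos": [0,0,0],"turn": [0,0,-0.16]},{"claw": 70,"delta_pos": [0,0,0],"turn": [0,0,-0.16]},{"claw": 70,"delta_pos": [0,0,0],"turn": [0,0,-0.16]},{"claw": 70,"delta_pos": [0,0,0],"turn": [0,0,-0.14]}]' --newtons 25

```text
t: 20.38
eef_pos: [0.506, 0.4525, 0.2384]
tcp_rot: [2.07, 2.362, -0.0]
ft_force: [-0.3, 0.5, 0.6]
grip_width: 0.762
finger_force: 0.0
```

Request:
jog_arm --deltas '[{"claw": 70,"delta_pos": [0,0,40],"turn": [0,0,0]},{"claw": 70,"delta_pos": [0,0,40],"turn": [0,0,0]},{"claw": 70,"delta_pos": [0,0,40],"turn": [0,0,0]},{"claw": 70,"delta_pos": [0,0,40],"turn": [0,0,0]},{"claw": 70,"delta_pos": [0,0,35],"turn": [0,0,0]},{"claw": 70,"delta_pos": [0,0,20],"turn": [0,0,0]},{"claw": 70,"delta_pos": [0,0,12],"turn": [0,0,0]},{"claw": 70,"delta_pos": [0,0,6],"turn": [0,0,0]},{"claw": 70,"delta_pos": [0,0,0],"turn": [0,0,0]},{"claw": 70,"delta_pos": [0,0,0],"turn": [0,0,0]}]' --newtons 25

```text
t: 21.62
eef_pos: [0.5068, 0.4539, 0.006]
tcp_rot: [2.076, 2.358, 0.002]
ft_force: [-0.7, 0.3, 0.3]
grip_width: 0.763
finger_force: 0.0
```

Request:
jog_arm --deltas '[{"claw": 70,"delta_pos": [-8,0,1],"turn": [0,0,0]},{"claw": 70,"delta_pos": [-8,0,0],"turn": [0,0,0]},{"claw": 70,"delta_pos": [-7,0,0],"turn": [0,0,0]},{"claw": 70,"delta_pos": [-6,0,0],"turn": [0,0,0]},{"claw": 70,"delta_pos": [-6,0,0],"turn": [0,0,0]},{"claw": 70,"delta_pos": [-8,0,0],"turn": [0,0,0]},{"claw": 70,"delta_pos": [-10,0,0],"turn": [0,0,0]},{"claw": 70,"delta_pos": [-12,0,0],"turn": [0,0,0]},{"claw": 70,"delta_pos": [-12,0,0],"turn": [0,0,0]},{"claw": 70,"delta_pos": [-12,0,0],"turn": [0,0,0]}]' --newtons 25

```text
t: 22.88
eef_pos: [0.5178, 0.3641, 0.004]
tcp_rot: [2.076, 2.357, 0.0]
ft_force: [-0.9, 1.3, 0.2]
grip_width: 0.763
finger_force: 0.7
```

```bash
cat >> h.py <<'E'
from scipy.spatial.transform import Rotation as Ro
def spool(tag):
    s=r.get_state();p=s['eef_pos'];T=Ro.from_rotvec(s['tcp_rot']).as_matrix()
    print(round(float(s['t']),2),np.round(p,4),'psi',np.arctan2(T[1,0],T[0,0]).round(4),'F',np.round(s['ft_force'],1))
    for n in('top','side'):
        im,d,m=snap(n,n+tag)
        P,ok,c=cloud(im,d,m,(0,0,512,384)); b=c.astype(int)
        k=ok&(P[...,2]>.035)&(P[...,2]<.062)&(P[...,0]>.42)&(P[...,0]<.72)&(P[...,1]>-.03)&(P[...,1]<.45)
        w=(k&(b.min(2)>100)).astype(np.uint8)
        for cc in cv2.findContours(w,cv2.RETR_EXTERNAL,cv2.CHAIN_APPROX_NONE)[0]:
            if cv2.contourArea(cc)>6:
                q=cv2.minAreaRect(cc);print(n,'white',np.round(q[0],1),np.round(q[1],1),onz(m,*q[0],.05).round(4))
        kk=(k&(b.max(2)<75)).astype(np.uint8);l=cv2.connectedComponentsWithStats(kk);i=1+np.argmax(l[2][1:,4]);print(n,'dark',l[2][i],cv2.minEnclosingCircle((P[l[1]==i][:,:2]*1000).astype(np.float32)))
E
python3 -c "
from h import *
spool('6')"
```

```text
22.88 [0.5178 0.3641 0.004 ] psi 1.6974 F [-0.9  1.3  0.2]
top white [161.8 116.4] [ 9.1 19.7] [0.6926 0.3122 0.05  ]Traceback (most recent call last):
  File "<string>", line 3, in <module>
    spool('6')
    ~~~~~^^^^^
  File "h.py", line 35, in spool
    kk=(k&(b.max(2)<75)).astype(np.uint8);l=cv2.connectedComponentsWithStats(kk);i=1+np.argmax(l[2][1:,4]);print(n,'dark',l[2][i],cv2.minEnclosingCircle((P[l[1]==i][:,:2]*1000).astype(np.float32)))
                                                                                     ~~~~~~~~~^^^^^^^^^^^^
    return _wrapfunc(a, 'argmax', axis=axis, out=out, **kwds)
    return bound(*args, **kwds)
ValueError: attempt to get argmax of an empty sequence
```

```bash
sed -i "s/in('top','side'):/in('side',):/" h.py; python3 -c "
from h import *
spool('6')"
```

```text
22.93 [0.5184 0.3618 0.0037] psi 1.6956 F [-0.8  0.3  0.4]
side white [127.2 229.7] [ 8.5 14.2] [0.6958 0.3419 0.05  ]
side dark [175 233  21  25 144] ((516.157470703125, 288.79669189453125), 54.88605499267578)
```

Request:
jog_arm --deltas '[{"claw": 70,"delta_pos": [-8,0,0],"turn": [0,0,0]},{"claw": 70,"delta_pos": [-11,0,0],"turn": [0,0,0]},{"claw": 70,"delta_pos": [-12,0,0],"turn": [0,0,0]},{"claw": 70,"delta_pos": [-12,0,0],"turn": [0,0,0]},{"claw": 70,"delta_pos": [-12,0,0],"turn": [0,0,0]},{"claw": 70,"delta_pos": [-12,0,0],"turn": [0,0,0]},{"claw": 70,"delta_pos": [-12,0,0],"turn": [0,0,0]},{"claw": 70,"delta_pos": [-12,0,0],"turn": [0,0,0]},{"claw": 70,"delta_pos": [-12,0,0],"turn": [0,0,0]},{"claw": 70,"delta_pos": [-8,0,0],"turn": [0,0,0]}]' --newtons 25

```text
t: 24.22
eef_pos: [0.5318, 0.254, 0.004]
tcp_rot: [2.077, 2.357, -0.0]
ft_force: [-0.4, 1.7, -0.4]
grip_width: 0.764
finger_force: 0.7
```

```bash
python3 -c "
from h import *
spool('7')"
```

```text
24.23 [0.5318 0.254  0.004 ] psi 1.6971 F [-0.4  1.7 -0.4]
side white [129.4 228.8] [ 9.8 18.9] [0.6933 0.3351 0.05  ]
side dark [173 227  23  19 121] ((530.4618530273438, 258.9789733886719), 42.44403076171875)
```

Request:
jog_arm --deltas '[{"claw": 70,"delta_pos": [-12,0,0],"turn": [0,0,0]},{"claw": 70,"delta_pos": [-12,0,0],"turn": [0,0,0]},{"claw": 70,"delta_pos": [-12,0,0],"turn": [0,0,0]},{"claw": 70,"delta_pos": [-12,0,0],"turn": [0,0,0]},{"claw": 70,"delta_pos": [-12,0,0],"turn": [0,0,0]},{"claw": 70,"delta_pos": [-12,0,0],"turn": [0,0,0]},{"claw": 70,"delta_pos": [-12,0,0],"turn": [0,0,0]},{"claw": 70,"delta_pos": [-10,0,0],"turn": [0,0,0]},{"claw": 70,"delta_pos": [-5,0,0],"turn": [0,0,0]},{"claw": 70,"delta_pos": [0,0,0],"turn": [0,0,0]}]' --newtons 25

```text
t: 25.52
eef_pos: [0.5442, 0.1559, 0.0039]
tcp_rot: [2.077, 2.357, -0.001]
ft_force: [-0.5, 0.5, -0.3]
grip_width: 0.764
finger_force: 0.0
```

Request:
jog_arm --deltas '[{"claw": 70,"delta_pos": [15,0,0],"turn": [0,0,0]},{"claw": 70,"delta_pos": [25,0,0],"turn": [0,0,0]},{"claw": 70,"delta_pos": [10,0,-40],"turn": [0,0,0]},{"claw": 70,"delta_pos": [0,0,-50],"turn": [0,0,0]},{"claw": 70,"delta_pos": [0,0,-50],"turn": [0,0,0]},{"claw": 70,"delta_pos": [40,0,-30],"turn": [0,0,0]},{"claw": 70,"delta_pos": [40,0,0],"turn": [0,0,0]},{"claw": 70,"delta_pos": [0,0,0],"turn": [0,0,0]},{"claw": 70,"delta_pos": [0,0,0],"turn": [0,0,0]}]' --newtons 25

```text
t: 26.65
eef_pos: [0.5272, 0.2858, 0.1734]
tcp_rot: [2.075, 2.359, -0.002]
ft_force: [0.2, 0.0, 0.0]
grip_width: 0.764
finger_force: 0.0
```

```bash
sed -i "s/in('side',):/in('top','side'):/" h.py; python3 -c "
from h import *
spool('8')"
```

```text
26.65 [0.5272 0.2858 0.1734] psi 1.6988 F [0.2 0.  0. ]
top white [230.  176.3] [15.2 10.3] [0.5141 0.1073 0.05  ]
top white [234.  163.5] [9.2 9.2] [0.552  0.0961 0.05  ]
top white [164.3 116. ] [ 6.8 16.3] [0.694  0.3048 0.05  ]
top dark [215 145  39  40 970] ((550.17138671875, 97.40715026855469), 59.24040222167969)
side white [129.5 228.7] [10.6 19. ] [0.6935 0.3347 0.05  ]
side white [220.3 211.1] [ 6.7 13. ] [0.5162 0.105  0.05  ]
side white [213.5 205. ] [6. 7.] [0.5534 0.0951 0.05  ]
side dark [196 195  36  25 529] ((550.173583984375, 97.38346099853516), 62.14656448364258)
```

The spool is at (0.552, 0.096), in front of the dock. I turn and go round behind it.

Request:
jog_arm --deltas '[{"claw": 70,"delta_pos": [0,0,0],"turn": [0,0,0.184]},{"claw": 70,"delta_pos": [0,0,0],"turn": [0,0,0.184]},{"claw": 70,"delta_pos": [0,0,0],"turn": [0,0,0.184]},{"claw": 70,"delta_pos": [0,0,0],"turn": [0,0,0.184]},{"claw": 70,"delta_pos": [0,0,0],"turn": [0,0,0.184]},{"claw": 70,"delta_pos": [0,0,0],"turn": [0,0,0.184]},{"claw": 70,"delta_pos": [0,0,0],"turn": [0,0,0.184]},{"claw": 70,"delta_pos": [0,0,0],"turn": [0,0,0.184]},{"claw": 70,"delta_pos": [0,0,0],"turn": [0,0,0.184]},{"claw": 70,"delta_pos": [0,0,0],"turn": [0,0,0.184]}]' --newtons 25

```text
t: 28.0
eef_pos: [0.528, 0.2844, 0.1736]
tcp_rot: [3.132, -0.236, -0.001]
ft_force: [-0.5, -0.6, 0.9]
grip_width: 0.763
finger_force: 0.0
```

Request:
jog_arm --deltas '[{"claw": 70,"delta_pos": [-8,37,0],"turn": [0,0,0]},{"claw": 70,"delta_pos": [-8,37,0],"turn": [0,0,0]},{"claw": 70,"delta_pos": [-8,37,0],"turn": [0,0,0]},{"claw": 70,"delta_pos": [-8,37,0],"turn": [0,0,0]},{"claw": 70,"delta_pos": [-7,37,0],"turn": [0,0,0]},{"claw": 70,"delta_pos": [0,0,30],"turn": [0,0,0]},{"claw": 70,"delta_pos": [0,0,30],"turn": [0,0,0]},{"claw": 70,"delta_pos": [0,0,0],"turn": [0,0,0]}]' --newtons 25

```text
t: 29.0
eef_pos: [0.4612, 0.1067, 0.1123]
tcp_rot: [3.132, -0.226, -0.007]
ft_force: [0.1, -0.7, 0.7]
grip_width: 0.764
finger_force: 0.0
```

Request:
jog_arm --deltas '[{"claw": 70,"delta_pos": [0,-2,35],"turn": [0,0,0]},{"claw": 70,"delta_pos": [0,0,35],"turn": [0,0,0]},{"claw": 70,"delta_pos": [0,0,20],"turn": [0,0,0]},{"claw": 70,"delta_pos": [0,0,12],"turn": [0,0,0]},{"claw": 70,"delta_pos": [0,0,5],"turn": [0,0,0]},{"claw": 70,"delta_pos": [0,0,0],"turn": [0,0,0]},{"claw": 70,"delta_pos": [8,0,0],"turn": [0,0,0]},{"claw": 70,"delta_pos": [8,0,0],"turn": [0,0,0]},{"claw": 70,"delta_pos": [7,0,0],"turn": [0,0,0]},{"claw": 70,"delta_pos": [6,0,0],"turn": [0,0,0]}]' --newtons 25

```text
t: 30.25
eef_pos: [0.4926, 0.1058, 0.007]
tcp_rot: [-3.134, 0.224, -0.0]
ft_force: [0.3, -0.5, -0.1]
grip_width: 0.76
finger_force: 0.0
```

Request:
jog_arm --deltas '[{"claw": 70,"delta_pos": [6,0,0],"turn": [0,0,0]},{"claw": 70,"delta_pos": [8,0,0],"turn": [0,0,0]},{"claw": 70,"delta_pos": [10,0,0],"turn": [0,0,0]},{"claw": 70,"delta_pos": [10,0,0],"turn": [0,0,0]},{"claw": 70,"delta_pos": [10,0,0],"turn": [0,0,0]},{"claw": 70,"delta_pos": [10,0,0],"turn": [0,0,0]},{"claw": 70,"delta_pos": [8,0,0],"turn": [0,0,0]},{"claw": 70,"delta_pos": [6,0,0],"turn": [0,0,0]},{"claw": 70,"delta_pos": [4,0,0],"turn": [0,0,0]},{"claw": 70,"delta_pos": [0,0,0],"turn": [0,0,0]}]' --newtons 25

```text
t: 31.5
eef_pos: [0.5637, 0.0957, 0.007]
tcp_rot: [-3.133, 0.223, -0.001]
ft_force: [-0.5, 1.4, 0.3]
grip_width: 0.766
finger_force: 0.1
```

Request:
jog_arm --deltas '[{"claw": 70,"delta_pos": [3,0,2],"turn": [0,0,0]},{"claw": 70,"delta_pos": [3,0,0],"turn": [0,0,0]},{"claw": 70,"delta_pos": [3,0,0],"turn": [0,0,0]},{"claw": 70,"delta_pos": [3,0,0],"turn": [0,0,0]},{"claw": 70,"delta_pos": [2,0,0],"turn": [0,0,0]},{"claw": 70,"delta_pos": [0,0,0],"turn": [0,0,0]}]' --newtons 25

```text
t: 32.25
eef_pos: [0.5774, 0.0937, 0.005]
tcp_rot: [-3.134, 0.223, -0.001]
ft_force: [-0.5, -0.4, 0.4]
grip_width: 0.762
finger_force: 0.9
```

```bash
python3 -c "
from h import *
spool('9')"
```

```text
32.25 [0.5774 0.0937 0.005 ] psi -0.1423 F [-0.5 -0.4  0.4]
top white [161.7 116.3] [ 8.8 19.7] [0.6931 0.3124 0.05  ]
top dark [247 118  12  23 125] ((654.0037841796875, 44.702606201171875), 36.00185775756836)
side white [129.7 228.8] [ 9.8 18.4] [0.6929 0.3346 0.05  ]
side dark [200 192  21  22 133] ((585.854736328125, 90.31121826171875), 50.27696990966797)
```

Request:
jog_arm --deltas '[{"claw": 70,"delta_pos": [1.5,0,0],"turn": [0,0,0]},{"claw": 70,"delta_pos": [1.5,0,0],"turn": [0,0,0]},{"claw": 70,"delta_pos": [1.5,0,0],"turn": [0,0,0]},{"claw": 70,"delta_pos": [0,0,0],"turn": [0,0,0]}]' --newtons 25

```text
t: 32.85
eef_pos: [0.5817, 0.0931, 0.0049]
tcp_rot: [-3.134, 0.223, -0.0]
ft_force: [-1.4, -0.5, 0.2]
grip_width: 0.763
finger_force: 1.1
```

Request:
jog_arm --deltas '[{"claw": 70,"delta_pos": [1,0,0],"turn": [0,0,0]},{"claw": 70,"delta_pos": [1,0,0],"turn": [0,0,0]},{"claw": 70,"delta_pos": [0,0,0],"turn": [0,0,0]}]' --newtons 25

```text
t: 33.22
eef_pos: [0.5836, 0.0929, 0.005]
tcp_rot: [-3.134, 0.223, -0.0]
ft_force: [-0.7, 0.3, 1.5]
grip_width: 0.761
finger_force: 1.2
```

Request:
jog_arm --deltas '[{"claw": 70,"delta_pos": [1,0,0],"turn": [0,0,0]},{"claw": 70,"delta_pos": [1,0,0],"turn": [0,0,0]},{"claw": 70,"delta_pos": [0,0,0],"turn": [0,0,0]}]' --newtons 25

```text
t: 33.6
eef_pos: [0.5845, 0.0927, 0.0048]
tcp_rot: [3.133, -0.223, -0.003]
ft_force: [-5.6, 0.6, 3.2]
grip_width: 0.761
finger_force: 2.7
```

Request:
jog_arm --deltas '[{"claw": 70,"delta_pos": [1,0,0],"turn": [0,0,0]},{"claw": 70,"delta_pos": [0,0,0],"turn": [0,0,0]}]' --newtons 25

```text
t: 33.85
eef_pos: [0.5846, 0.0926, 0.0048]
tcp_rot: [3.133, -0.223, -0.005]
ft_force: [-7.8, 0.3, 5.0]
grip_width: 0.765
finger_force: 3.7
```

The arm has stalled against the walls (Fx -7.8 N). I back off and look.

Request:
jog_arm --deltas '[{"claw": 70,"delta_pos": [-3,0,0],"turn": [0,0,0]},{"claw": 70,"delta_pos": [-15,0,0],"turn": [0,0,0]},{"claw": 70,"delta_pos": [-30,0,0],"turn": [0,0,0]},{"claw": 70,"delta_pos": [-30,0,-40],"turn": [0,0,0]},{"claw": 70,"delta_pos": [-30,0,-50],"turn": [0,0,0]},{"claw": 70,"delta_pos": [0,0,-50],"turn": [0,0,0]},{"claw": 70,"delta_pos": [0,0,-50],"turn": [0,0,0]},{"claw": 70,"delta_pos": [0,0,-30],"turn": [0,0,0]},{"claw": 70,"delta_pos": [0,0,0],"turn": [0,0,0]},{"claw": 70,"delta_pos": [0,0,0],"turn": [0,0,0]}]' --newtons 25

```text
t: 35.1
eef_pos: [0.4787, 0.1074, 0.224]
tcp_rot: [3.133, -0.223, -0.001]
ft_force: [-0.0, -0.5, -0.5]
grip_width: 0.761
finger_force: 0.0
```

```bash
python3 -c "
from h import *
spool('10')
a=snap('wrist','w10')
b=cv2.imread('pics/top10.png');cv2.imwrite('pics/c10.png',np.hstack([cv2.resize(b[90:150,200:280],(400,300),interpolation=cv2.INTER_CUBIC),cv2.resize(a[0],(400,300))]))"
```

```text
35.1 [0.4787 0.1074 0.224 ] psi -0.1424 F [-0.  -0.5 -0.5]
top white [235.9 145.8] [12.3  9.8] [0.6044 0.0913 0.05  ]
top white [238.5 133. ] [8. 9.] [0.6427 0.0842 0.05  ]
top white [161.8 116.5] [ 9.2 19.7] [0.6925 0.3121 0.05  ]
top dark [222 114  37  40 797] ((640.5922241210938, 82.83256530761719), 59.81011199951172)
side white [129.7 229. ] [10.3 19. ] [0.6918 0.3351 0.05  ]
side white [201.8 198.6] [ 6.3 12.5] [0.6061 0.0934 0.05  ]
side white [195.5 192.5] [5. 7.] [0.6445 0.082  0.05  ]
side dark [180 183  34  24 485] ((636.998046875, 84.17007446289062), 63.25545883178711)
```

View pics/c10.png

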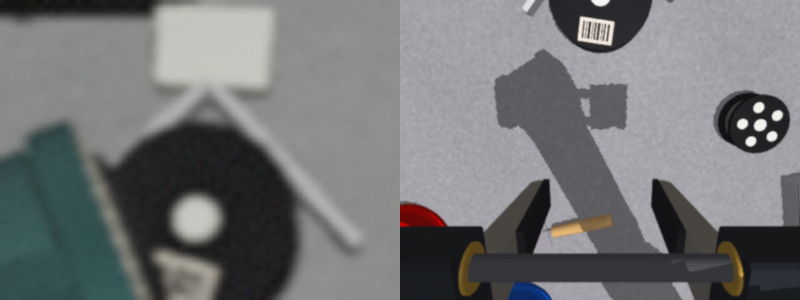

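The top crop shows the spool in the V at (0.643, 0.084), within 1-2 mm of the seat. It touches the right wall, but the left contact is not certain. I push once more with the fingers closed, along the axis, so that the spool is free to slide into both walls.

Request:
jog_arm --deltas '[{"claw": 0,"delta_pos": [0,0,40],"turn": [0,0,-0.082]},{"claw": 0,"delta_pos": [0,3.7,40],"turn": [0,0,0]},{"claw": 0,"delta_pos": [0,10,40],"turn": [0,0,0]},{"claw": 0,"delta_pos": [0,0,40],"turn": [0,0,0]},{"claw": 0,"delta_pos": [20,0,30],"turn": [0,0,0]},{"claw": 0,"delta_pos": [20,0,15],"turn": [0,0,0]},{"claw": 0,"delta_pos": [15,0,9],"turn": [0,0,0]},{"claw": 0,"delta_pos": [10,0,4],"turn": [0,0,0]},{"claw": 0,"delta_pos": [5,0,0],"turn": [0,0,0]},{"claw": 0,"delta_pos": [0,0,0],"turn": [0,0,0]}]' --newtons 10

```text
t: 36.5
eef_pos: [0.5489, 0.09, 0.0075]
tcp_rot: [-3.14, 0.095, -0.001]
ft_force: [-0.9, 0.4, 0.2]
grip_width: 0.006
finger_force: 0.0
```

Request:
jog_arm --deltas '[{"claw": 0,"delta_pos": [6,0,0],"turn": [0,0,0]},{"claw": 0,"delta_pos": [6,0,0],"turn": [0,0,0]},{"claw": 0,"delta_pos": [3,0,0],"turn": [0,0,0]},{"claw": 0,"delta_pos": [2,0,0],"turn": [0,0,0]},{"claw": 0,"delta_pos": [2,0,0],"turn": [0,0,0]},{"claw": 0,"delta_pos": [2,0,0],"turn": [0,0,0]},{"claw": 0,"delta_pos": [0,0,0],"turn": [0,0,0]},{"claw": 0,"delta_pos": [0,0,0],"turn": [0,0,0]}]' --newtons 10

```text
t: 37.5
eef_pos: [0.5694, 0.0886, 0.0069]
tcp_rot: [3.14, -0.094, -0.0]
ft_force: [-0.8, -0.5, -0.1]
grip_width: 0.008
finger_force: 0.0
```

Not touching yet, so I step on slowly.

Request:
jog_arm --deltas '[{"claw": 0,"delta_pos": [1.5,0,2],"turn": [0,0,0]},{"claw": 0,"delta_pos": [1.5,0,0],"turn": [0,0,0]},{"claw": 0,"delta_pos": [0,0,0],"turn": [0,0,0]}]' --newtons 10

```text
t: 37.88
eef_pos: [0.5721, 0.0883, 0.0047]
tcp_rot: [3.14, -0.095, -0.002]
ft_force: [-0.4, 0.4, 0.3]
grip_width: 0.003
finger_force: 0.5
```

Request:
jog_arm --deltas '[{"claw": 0,"delta_pos": [1,0,0],"turn": [0,0,0]},{"claw": 0,"delta_pos": [1,0,0],"turn": [0,0,0]},{"claw": 0,"delta_pos": [0,0,0],"turn": [0,0,0]}]' --newtons 10

```text
t: 38.25
eef_pos: [0.5721, 0.0883, 0.0047]
tcp_rot: [3.139, -0.094, -0.007]
ft_force: [-6.8, -0.5, 4.2]
grip_width: 0.001
finger_force: 3.6
```

Request:
jog_arm --deltas '[{"claw": 0,"delta_pos": [1,0,0],"turn": [0,0,0]},{"claw": 0,"delta_pos": [1,0,0],"turn": [0,0,0]},{"claw": 0,"delta_pos": [0,0,0],"turn": [0,0,0]}]' --newtons 10

```text
t: 38.62
eef_pos: [0.5721, 0.0881, 0.0047]
tcp_rot: [3.138, -0.094, -0.013]
ft_force: [-12.7, -0.2, 10.0]
grip_width: 0.007
finger_force: 6.4
```

Request:
jog_arm --deltas '[{"claw": 0,"delta_pos": [-2,0,0],"turn": [0,0,0]},{"claw": 0,"delta_pos": [-3,0,0],"turn": [0,0,0]},{"claw": 0,"delta_pos": [-15,0,0],"turn": [0,0,0]},{"claw": 0,"delta_pos": [-20,0,-30],"turn": [0,0,0]},{"claw": 0,"delta_pos": [0,0,-50],"turn": [0,0,0]},{"claw": 0,"delta_pos": [0,0,-50],"turn": [0,0,0]},{"claw": 0,"delta_pos": [30,0,-50],"turn": [0,0,0]},{"claw": 0,"delta_pos": [35,0,-40],"turn": [0,0,0]},{"claw": 0,"delta_pos": [0,0,0],"turn": [0,0,0]},{"claw": 0,"delta_pos": [0,0,0],"turn": [0,0,0]}]' --newtons 10

```text
t: 39.88
eef_pos: [0.6, 0.0867, 0.2238]
tcp_rot: [3.14, -0.094, -0.003]
ft_force: [-0.2, -0.1, -0.2]
grip_width: 0.002
finger_force: 0.0
```

```bash
python3 - <<'E'
from h import *
im,d,m=snap('wrist','w11'); s=r.get_state();print(s['t'],s['eef_pos'])
P,ok,c=cloud(im,d,m,(0,0,512,240)); b=c.astype(int)
k=ok&(P[...,2]>.045)&(P[...,2]<.056)&(abs(P[...,0]-.642)<.1)&(abs(P[...,1]-.083)<.1)
cs=cv2.findContours(k.astype(np.uint8),cv2.RETR_EXTERNAL,cv2.CHAIN_APPROX_NONE)[0];cc=max(cs,key=cv2.contourArea)[:,0]
q=np.array([onz(m,*p,.05)[:2] for p in cc]);A=np.c_[2*q,np.ones(len(q))];sol=np.linalg.lstsq(A,(q**2).sum(1),rcond=None)[0];C=sol[:2];print('flange circle',C,np.sqrt(sol[2]+C@C))
A=P[k];co=np.linalg.lstsq(np.c_[A[:,:2]-C,np.ones(len(A))],A[:,2],rcond=None)[0];print('tilt',co)
w=ok&(P[...,2]>.023)&(P[...,2]<.036)&(b.min(2)>120)&(P[...,0]>.62)&(P[...,0]<.745)&(abs(P[...,1]-.083)<.11)
Q=P[w][:,:2]
for sg in(-1,1):
    z=Q[(Q[:,1]-.081)*sg>.03]
    dr=np.array([-np.sin(np.pi/4),sg*np.cos(np.pi/4)])
    vx,vy,x0,y0=cv2.fitLine(z.astype(np.float32),cv2.DIST_HUBER,0,.001,.001).ravel();n=np.array([-vy,vx]);e=(z-[x0,y0])@n
    print('wall',sg,len(z),'ang',np.degrees(np.arctan2(vy,vx)),'dist centre->wall mid',abs((C-[x0,y0])@n),'wall halfwidth',np.ptp(e)/2)
cv2.imwrite('pics/c11.png',cv2.resize(im[:240],(800,375)))
E
```

```text
39.925 [0.59955445 0.08674598 0.22335328]
flange circle [0.64170156 0.08350834] 0.059045714358130615
tilt [-0.00326629  0.00030746  0.04968921]
wall -1 870 ang 39.360634 dist centre->wall mid 0.06560985482408288 wall halfwidth 0.01861132666447035
wall 1 687 ang -45.430817 dist centre->wall mid 0.06513965291672308 wall halfwidth 0.01683879541527382
```

View pics/c11.png

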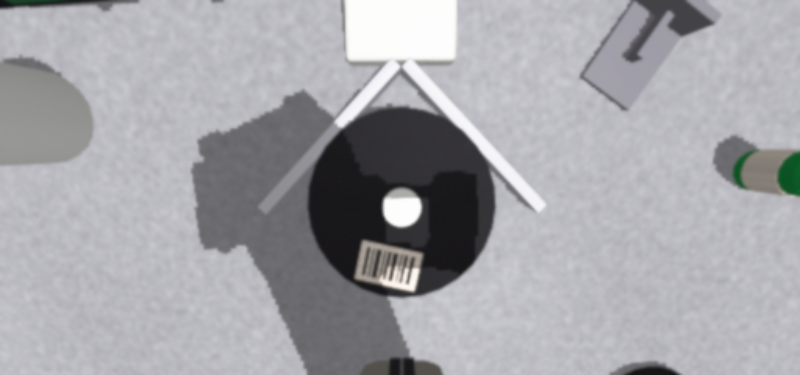

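The spool sits symmetrically in the V. Its centre is about 65 mm from both wall centrelines (64 nominal, 0.5 mm apart) and it lies flat. The arm is clear, so I hand in.

```bash
python3 -c "
from plant import r
print(r.job_done())"
```

```text
the job is handed in; nothing more can be done
None
```

The job is handed in at about 40 s: I held the scanner on the label from about 10 cm for roughly 2 s, laid it back on its mat, and pushed the spool flat into the V-stop, where it measures as resting against both walls.

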